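# Sort the tiffin drawer

## Robot

A 7-joint arm with a two-finger parallel gripper is mounted at the origin on the work surface. World frame = base frame: x ahead of the robot, y to its left, z up, the work surface at z = 0. Lengths are in m, angles in rad, forces in N, time in s.
With the tool pointing down it reaches from about 0.4 to 0.875 m from the base axis. Payload 4.4 kg.
Tool frame: the origin (TCP) lies at the very end of the fingers, on their centre line; the grasp point (between the pads) lies 19 mm behind it; z points along the fingers, y is the direction in which the jaws open and shut (so a half turn about z gives the same grasp; the last joint's range is limited). The gripper opens to 85 mm and grips with 20 to 120 N. Pads are 22 mm wide; open, the fingers measure 114 mm over their backs; the gripper's body (76 mm by 85 mm) begins 54 mm behind the grasp point. The pads swing forward as they close: fully open they stand 13 mm farther back than shut.
Start: joints at [-1.322, 0.628, 0.038, 1.517, -0.027, 0.996, -0.02], TCP at [0.201, 0.618, 0.231] pointing down, gripper open.
Joint ranges: [-3.06, 3.06], [-0.37, 2.12], [-1.25, 1.32], [0.18, 2.47], [-1.1, 4.24], [0.23, 1.98], [-2.94, 2.94]. Speed limits (rad/s): [2.57, 2.57, 3.14, 3.14, 3.14, 3.14, 3.14].

## Interface

Orientations are given as a unit quaternion [w, x, y, z].
In Python, from bench import robot gives the robot as it stands.
- The arm moves only by the tool arm_command, never from a script. Its argument "targets" is a list of rows, each a list of 7 numbers: the gripper command: -1 is fully open, 1 is shut, values between are in proportion, then the shift along the world's x, y, z in mm, then the turn, a rotation vector about the world's x, y, z in units of 6 degrees (1.0 is 6 degrees). A call has 1 to 12 rows; each row is the pose to reach, as a shift and turn from the pose commanded when the call began; what a row does not reach only later rows make up. A row lasts 1/12 s, in which the tool goes at most 41.7 mm and 7.16 degrees, less where a joint would pass 70% of its speed; a pose out of reach is approached as far as the arm can. A call with a gripper value outside its range is refused whole. The fingers move at their own pace and stop on an object; the grip force is fixed at half the most. Time passes only in rows, so rows that repeat a pose let the fingers close. It gives the time, the measured TCP pose, the force and the opening at its end, in the units of the state.
- robot.read_state(): the state, without advancing time (a new reading comes with each control period).
- robot.capture(name): name is "side" or "top" or "wrist"; returns a dict with "img" (420x560x3 uint8, red, green, blue), "intrinsics" (3x3 intrinsics, pixels), "eye" and "orientation" of the camera in the world. Camera axes: x right, y down, z forward; pixel columns grow to the right and rows downward; lengths in m; the calibration is good to about 2 mm. The wrist camera is an equidistant fisheye: a pixel r from the principal point sees the ray r / f radians off the axis. A picture is of the moment at which its call begins. There is no depth.
- robot.job_done(): hands the job in, once; it reports no verdict.
The state is a dict: "time": time; "qpos": joint angles; "dq": joint speeds; "joint_efforts": joint torques, N m; "ee_pos": TCP position; "tool_rot": TCP orientation; "contact_force": force on the tool from outside, world axes, zero at the start; "ft_torque": the same for the moment, N m; "width": finger opening in m.
Only numpy, scipy, OpenCV 4.12 (cv2) and the standard library are available. Lean on these libraries where they do the work, as an engineer would, in place of code of your own. Each camera call takes 0.05 s, during which the arm holds its last target. There are 200 camera calls.

## Task

Tidy the drawer by sorting the three small things lying loose on the rubber mat: the eating utensils (the spoon and the clipped pair of chopsticks) go lying fully inside the open blue cutlery case, below its rim, and the little lidded chutney pot goes standing upright on the floor of the innermost of the nested steel tins. Leave the canister, the tumbler and the glass jar where they stand.

Things in the scene. Friction and masses are not known exactly. Their poses are not given: they have to be found in the camera images.
- case: Blue plastic cutlery case, fixed, open on top: 110 (x) x 260 (y, long side) x 38 high, walls and floor 5 thick, one compartment 100 x 250. Its hinged lid on the +x long rim is flipped right back, fixed, sloping down to the mat up to 180 mm from the origin: not a place for things. Origin: centre of the underside, z up, 3 mm above z = 0 on the rubber mat, as is the underside of everything here.
- tins: Three round steel tins nested in one another, fixed as one piece; outer diameter 160, rims rising in steps inwards: 44, 51 and 56 mm above the underside. The innermost is open, 136 mm inside diameter at the mouth, 134 at the floor; its floor is 5 mm above the underside. Origin: centre of the underside, z up.
- spoon: Steel spoon lying flat along its x axis, 178 long, 50 g, bowl towards +x. Handle x = -90 to +20 mm, 9 wide, 1 to 7 mm above the underside; bowl x = 19 to 88, up to 39 wide, 6 thick. Balances at about x = 10; grip it across the handle at x = 8. Origin: about midway along, level with the underside; z up.
- spoon_tip (a point): Point at the end of the spoon's bowl, 85 mm from the origin along +x.
- spoon_tail (a point): Point near the end of the spoon's handle, 85 mm from the origin along -x.
- chopsticks: Pair of short bamboo chopsticks held side by side by three bamboo clips as one rigid piece, 180 mm long along its x axis. The middle clip is 30 long, 20 wide (along y) and 11 high; the sticks together are 16 wide and 9 high. 40 g. Origin: centre of the underside (at the middle clip), z up.
- sticks_a (a point): End of the chopsticks, 90 mm from the origin along -x.
- sticks_b (a point): End of the chopsticks, 90 mm from the origin along +x.
- pot: Small round steel chutney pot, body 48 mm diameter and 34 high, closed by a fixed lid 51 mm diameter and 5 thick with a 12 mm knob; 46 mm high in all, 120 g, standing upright. Origin: centre of the underside, z up.
- canister: Aluminium snack canister, 76 mm diameter, 105 high, standing to one side; bystander. Origin: centre of the underside.
- tumbler: Open steel tumbler, 68 mm diameter, 85 high, standing to one side; bystander. Origin: centre of the underside.
- jar: Small glass jar, 56 mm diameter, 70 high, standing to the left, beside the case or tins; bystander. Origin: centre of the underside.
Things that resemble listed ones, but are neither listed nor needed, are in the scene too. Of the things like the spoon, leave any that is turquoise; of the rest the smaller one is meant. Leave any purple look-alike of the pot alone.

How it is judged:
By the outcome, as a careful person would: the job done as asked, in the order asked, and still so for the second after the job is handed in, with the robot touching nothing.
It also fails if it takes over 64 s, if anything falls off the work surface, if the arm or the gripper's body presses on something with over 40 N, if the wrist force passes 120 N, or if a joint passes its speed limit or range.

## Working session

There is one attempt and no reset: what is moved stays moved. The work goes in short steps, Python scripts to look and compute and a tool call to move; the robot and the scene stay as the last step left them, time stands still between calls to the robot, and variables do not carry over. Pictures are saved under pics/ and viewed, about 8 in all and at most 12, crops included, and the job is handed in when it is done.

Besides the shell and the picture viewer there is one more tool, called after ">>>" by a JSON object that holds its "fn" and its "kwargs". arm_command: Moves the arm, as the interface text tells. Its arguments: {"type":"object","properties":{"targets":{"type":"array"}},"required":["targets"]}

```bash
ls; mkdir -p pics; cat > h.py <<'E'
import numpy as np, cv2
from scipy.spatial.transform import Rotation as R
from bench import robot
def rot(q): return R.from_quat(np.r_[q[1:],q[0]]).as_matrix()
def orient(c):
    o=np.array(c["orientation"],float)
    return o if o.shape==(3,3) else rot(o)
def snap(name,f):
    c=robot.capture(name); cv2.imwrite(f"pics/{f}.png",c["img"][:,:,::-1])
    np.savez(f"pics/{f}.npz",K=c["intrinsics"],eye=c["eye"],M=orient(c)); return c
def p2w(f,px,z):  # pinhole pixel -> world at height z
    d=np.load(f"pics/{f}.npz"); out=[]
    zz=np.broadcast_to(z,(len(px),))
    for (u,v),h in zip(px,zz):
        r=d["M"]@np.linalg.solve(d["K"],[u,v,1]); out.append(d["eye"]+r*(h-d["eye"][2])/r[2])
    return np.array(out)
def w2p(f,P):
    d=np.load(f"pics/{f}.npz"); q=(np.atleast_2d(P)-d["eye"])@d["M"]; q=q@d["K"].T; return q[:,:2]/q[:,2:]
E
python3 - <<'E'
from h import *
for n in ("top","side"):
    c=snap(n,n+"0"); print(n,c["eye"],c["intrinsics"]); print(orient(c).round(3))
s=robot.read_state(); print(s)
E
```

```text
pics
top [0.27435224 0.00223867 1.65307308] [[519.23023925   0.         286.50265326]
 [  0.         519.23023925 207.32938026]
 [  0.           0.           1.        ]]
[[-0.002 -0.99   0.138]
 [-1.     0.002  0.002]
 [-0.003 -0.138 -0.99 ]]
side [ 0.00885705 -0.97637642  0.94778301] [[529.6072042    0.         285.10332391]
 [  0.         529.6072042  215.80974747]
 [  0.           0.           1.        ]]
[[ 0.886 -0.31   0.346]
 [-0.464 -0.555  0.691]
 [-0.022 -0.772 -0.635]]
{'time': 0.1, 'qpos': array([-1.32178688,  0.6292425 ,  0.03849015,  1.51825919, -0.0270074 ,
        0.99634011, -0.02003776]), 'dq': array([-7.22113100e-04, -2.13240162e-03, -1.83615156e-03, -1.71529856e-03,
       -8.58960992e-05,  1.57820029e-03,  3.31909060e-04]), 'joint_efforts': array([ 3.34883443e-03, -5.64532042e+01,  1.23055000e+00, -1.93970132e+01,
        1.13032601e-02,  5.42164416e-03,  1.63514915e-05]), 'ee_pos': array([0.20108129, 0.61751802, 0.23049193]), 'tool_rot': array([-1.17043629e-04,  1.56794157e-01,  9.87630925e-01, -8.57024283e-04]), 'contact_force': array([-0.05604842,  0.28952064,  0.18307178]), 'ft_torque': array([0.0005637 , 0.00327082, 0.01405102]), 'width': 0.08510207186529098}
```

View pics/top0.png

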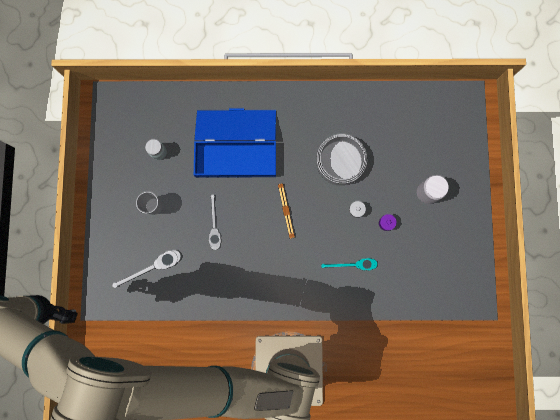

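View pics/side0.png

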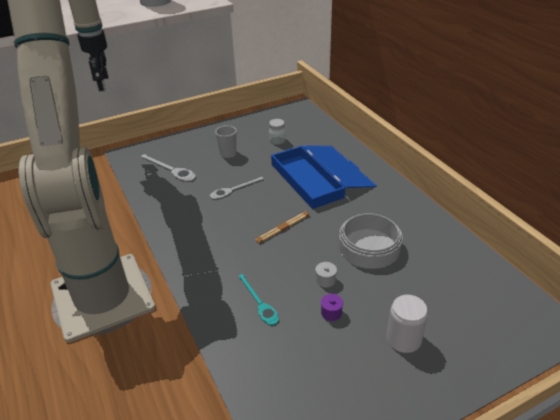

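The top view shows the case opening at about (235,160), the tins at (342,158), the small steel spoon at (213,222), the chopsticks at (287,210) and the steel pot at (358,209). The larger steel spoon at (147,268), the turquoise spoon and the purple pot are decoys. The side view agrees. Next I'll enlarge for accurate pixels.

```bash
python3 - <<'E'
from h import *
im=cv2.imread("pics/top0.png")
c=cv2.resize(im[100:260,180:380],None,fx=4,fy=3.75,interpolation=cv2.INTER_CUBIC)
c=cv2.resize(im[100:250,180:380],None,fx=4,fy=4,interpolation=cv2.INTER_CUBIC)
for k in range(0,200,20): cv2.putText(c,str(180+k),(k*4,10),0,.35,(0,255,255)); cv2.line(c,(k*4,12),(k*4,18),(0,255,255))
for k in range(0,150,20): cv2.putText(c,str(100+k),(0,k*4+4),0,.35,(0,255,255))
cv2.imwrite("pics/crop.png",c)
mat=np.median(im[180:260,240:270].reshape(-1,3),axis=0); d=np.abs(im.astype(int)-mat).max(2)
def box(u0,u1,v0,v1,t=35):
    m=np.zeros(d.shape,np.uint8); m[v0:v1,u0:u1]=(d[v0:v1,u0:u1]>t)&(im[v0:v1,u0:u1].max(2)>mat.max()+15)
    n,l,s,ce=cv2.connectedComponentsWithStats(m); k=1+s[1:,4].argmax(); ys,xs=np.nonzero(l==k)
    P=np.c_[xs,ys].astype(np.float32); return P
for nm,b,z in (("spoon",(205,225,190,255),.008),("stick",(272,302,180,242),.012)):
    P=box(*b); W=p2w("top0",P,z)[:,:2]; r=cv2.minAreaRect((W*1000).astype(np.float32)); m=W.mean(0)
    e=np.linalg.svd(W-m)[2][0]; t=(W-m)@e
    print(nm,len(P),r,m,e,np.degrees(np.arctan2(e[1],e[0])),t.min(),t.max(), m+e*t.min(),m+e*t.max(), 'mid',m+e*(t.min()+t.max())/2)
P=box(346,372,198,220); print("pot",len(P),P.min(0),P.max(0),P.mean(0),p2w("top0",[P.mean(0)],.04))
h=cv2.cvtColor(im,cv2.COLOR_BGR2HSV); m=(h[...,0]>105)&(h[...,0]<130)&(h[...,1]>150); m[:,300:]=0;m[:130]=0
ys,xs=np.nonzero(m);print("blue",xs.min(),xs.max(),ys.max())
print("mat",mat)
E
```

```text
spoon 216 ((457.46484375, 235.82537841796875), (173.48301696777344, 34.909149169921875), 1.090340256690979) [0.43601252 0.23794275] [-0.99752553 -0.07030514] -175.96848639250473 -0.10844367923955649 0.0656181385995755 [0.54418786 0.2455669 ] [0.37055676 0.23332946] mid [0.45737231 0.23944818]
stick 245 ((493.59765625, 8.78726577758789), (178.78236389160156, 18.008743286132812), 13.26028823852539) [0.49278891 0.00866146] [-0.9774738  -0.21105679] -167.8157101640775 -0.09030050895629846 0.08869226799551579 [0.58105529 0.02771999] [ 0.40609454 -0.01005765] mid [0.49357491 0.00883117]
pot 197 [350. 201.] [365. 216.] [357.16245 208.58376] [[ 0.4946873  -0.21540507  0.04      ]]
blue 0 275 316
mat [109. 107. 106.]
```

View pics/crop.png

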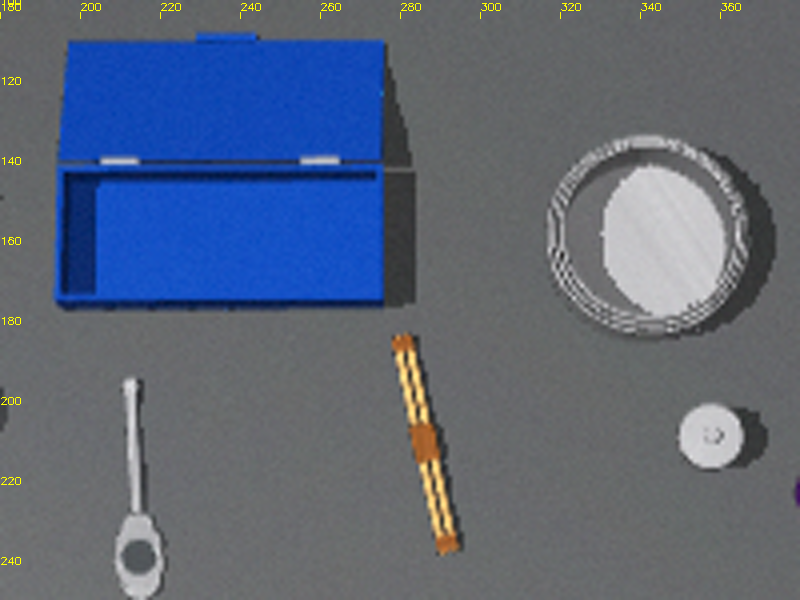

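```bash
python3 - <<'E'
from h import *
c=lambda x,y:(180+(x+.5)/4-.5,100+(y+.5)/4-.5)
np.set_printoptions(precision=4,suppress=True)
t,b=p2w("top0",[c(130,378),c(139.5,599)],.007); ax=t-b; print("spoon",t,b,"mid",(t+b)/2,np.linalg.norm(ax),np.degrees(np.arctan2(ax[1],ax[0])))
s=p2w("top0",[c(402,334),c(448,553),c(424,442)],.013); ax=s[0]-s[1]; print("stick",s,(s[0]+s[1])/2,np.linalg.norm(ax),np.degrees(np.arctan2(ax[1],ax[0])))
print("pot",p2w("top0",[c(711,436)],.042))
print("tins",p2w("top0",[c(548,236),c(748,236),c(648,134),c(648,337)],[.047,.047,.05,.05]))
print("case",p2w("top0",[c(58,168),c(384,168),c(55,298),c(384,298)],.041))
# hypotheses reprojected on side view, for checking
im=cv2.imread("pics/side0.png")
sm=(t+b)/2
cs=p2w("top0",[c(58,168),c(384,168),c(55,298),c(384,298)],.041)
pts=np.vstack([t,b,s,p2w("top0",[c(711,436)],.042),cs])
for q in w2p("side0",pts): cv2.circle(im,tuple(int(round(x*8)) for x in q),8,(0,255,0),-1,cv2.LINE_AA,3) 
tc=p2w("top0",[c(648,236)],.05)[0]; a=np.linspace(0,6.28,60); print("tc",tc)
for q in w2p("side0",np.c_[tc[0]+.069*np.cos(a),tc[1]+.069*np.sin(a),0*a+.059]): cv2.circle(im,tuple(int(round(x*8)) for x in q),4,(0,0,255),-1,cv2.LINE_AA,3)
cv2.imwrite("pics/sidechk.png",cv2.resize(im[130:310,190:430],None,fx=3.3,fy=3.3,interpolation=cv2.INTER_CUBIC))
E
```

```text
spoon [0.547  0.2451 0.007 ] [0.3697 0.2343 0.007 ] mid [0.4583 0.2397 0.007 ] 0.17760171118142382 3.4698716359659465
stick [[ 0.5813  0.0265  0.013 ]
 [ 0.4053 -0.0099  0.013 ]
 [ 0.4939  0.0089  0.013 ]] [0.4933 0.0083 0.013 ] 0.17979750738849656 11.680099463106798
pot [[ 0.4943 -0.2158  0.042 ]]
tins [[ 0.6535 -0.0895  0.047 ]
 [ 0.6532 -0.2476  0.047 ]
 [ 0.7356 -0.1696  0.05  ]
 [ 0.5716 -0.1669  0.05  ]]
case [[0.7113 0.3007 0.041 ]
 [0.7107 0.0404 0.041 ]
 [0.6056 0.3006 0.041 ]
 [0.6051 0.0403 0.041 ]]
tc [ 0.6526 -0.1683  0.05  ]
```

View pics/sidechk.png

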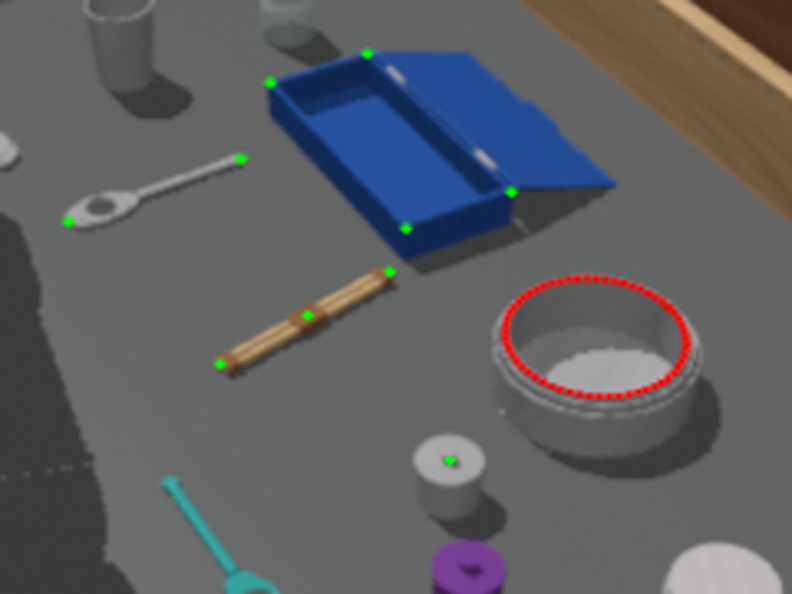

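>>> {"fn": "arm_command", "kwargs": {"targets": [[0.2, 22, -34, 0, 0, 0, 1], [0.2, 44, -68, 0, 0, 0, 2], [0.2, 66, -102, 0, 0, 0, 3], [0.2, 88, -136, -10, 0, 0, 3.55], [0.2, 110, -170, -20, 0, 0, 3.55], [0.2, 132, -204, -40, 0, 0, 3.55], [0.2, 154, -238, -60, 0, 0, 3.55], [0.2, 176, -272, -80, 0, 0, 3.55], [0.2, 198, -306, -100, 0, 0, 3.55], [0.2, 220, -340, -110, 0, 0, 3.55], [0.2, 240, -368, -120, 0, 0, 3.55], [0.2, 248, -378, -130, 0, 0, 3.55]]}}

```text
time: 1.1
ee_pos: [0.4516, 0.2346, 0.1004]
tool_rot: [0.0, -0.026, 1.0, -0.002]
contact_force: [-0.1, -0.3, 0.5]
width: 0.0341
```

>>> {"fn": "arm_command", "kwargs": {"targets": [[0.2, 0, 0, 0, 0, 0, 0], [0.2, 0, 0, -30, 0, 0, 0], [0.2, 0, 0, -60, 0, 0, 0], [0.2, 0, 0, -60, 0, 0, 0], [0.2, 0, 0, -60, 0, 0, 0], [0.2, 0, 0, -60, 0, 0, 0]]}}

```text
time: 1.6
ee_pos: [0.4493, 0.2409, 0.0422]
tool_rot: [0.0, -0.029, 1.0, 0.0]
contact_force: [-0.1, -0.7, 0.2]
width: 0.0341
```

```bash
python3 - <<'E'
from h import *
s=robot.read_state(); print(s["ee_pos"],s["dq"].round(3),s["tool_rot"])
c=snap("wrist","w1"); print(c["eye"],c["intrinsics"])
d=np.load("pics/w1.npz")
def fish(P):
    q=(np.atleast_2d(P)-d["eye"])@d["M"]; r=np.hypot(q[:,0],q[:,1]); th=np.arctan2(r,q[:,2]); f=d["K"][0,0]
    return np.c_[q[:,0]/r*th*f+d["K"][0,2],q[:,1]/r*th*f+d["K"][1,2]]
print(fish([[.547,.2451,.007],[.3697,.2343,.007],[.4493,.2392,.01],s["ee_pos"]]))
E
```

```text
[0.44932875 0.2408587  0.04222561] [ 0.001 -0.026  0.001 -0.006  0.    -0.005  0.   ] [ 2.52322869e-04 -2.88589150e-02  9.99583423e-01  2.81249404e-04]
[0.37433858 0.23710779 0.18499087] [[325.1922621    0.         279.46724191]
 [  0.         325.1922621  210.5450797 ]
 [  0.           0.           1.        ]]
[[276.80190483 364.25554821]
 [274.8841439  104.88470599]
 [275.72273315 245.23720359]
 [278.35976355 271.07789103]]
```

View pics/w1.png

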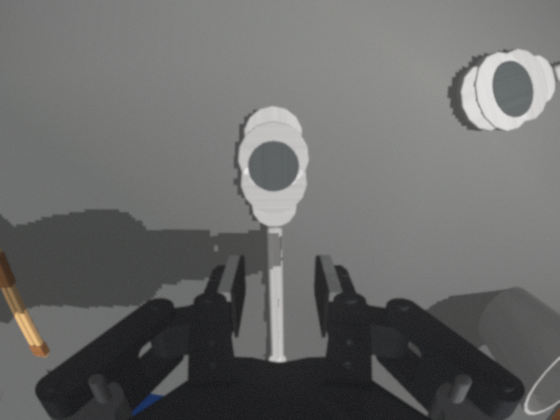

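The wrist view shows the spoon centred between the fingers: tip at (274,107), handle at u≈276, tail at (278,362). This matches the projection within 2 px.

>>> {"fn": "arm_command", "kwargs": {"targets": [[0.2, 0, -1, -20, 0, 0, 0], [0.2, 0, -1, -34, 0, 0, 0], [0.2, 0, -1, -35, 0, 0, 0], [0.2, 0, -1, -35, 0, 0, 0], [1, 0, -1, -35, 0, 0, 0], [1, 0, -1, -35, 0, 0, 0], [1, 0, -1, -35, 0, 0, 0], [1, 0, -1, -35, 0, 0, 0], [1, 0, -1, -35, 0, 0, 0], [1, 0, -1, -35, 0, 0, 0], [1, 0, -1, -20, 0, 0, 0], [1, 0, -1, 10, 0, 0, 0]]}}

```text
time: 2.65
ee_pos: [0.4476, 0.2382, 0.0502]
tool_rot: [-0.002, -0.029, 1.0, -0.001]
contact_force: [0.3, -0.5, -0.6]
width: 0.0056
```

>>> {"fn": "arm_command", "kwargs": {"targets": [[1, 10, 0, 30, 0, 0, -1], [1, 30, -8, 50, 0, 0, -2], [1, 50, -16, 60, 0, 0, -3], [1, 70, -24, 60, 0, 0, -4], [1, 90, -32, 60, 0, 0, -5], [1, 110, -40, 60, 0, 0, -6], [1, 130, -46, 60, 0, 0, -7], [1, 150, -52, 60, 0, 0, -8], [1, 165, -56, 60, 0, 0, -9], [1, 175, -58, 60, 0, 0, -10], [1, 182, -59, 60, 0, 0, -11], [1, 185, -59, 60, 0, 0, -12]]}}

```text
time: 3.65
ee_pos: [0.6355, 0.1795, 0.112]
tool_rot: [0.001, 0.567, 0.824, 0.001]
contact_force: [-0.5, 0.4, -0.5]
width: 0.0056
```

>>> {"fn": "arm_command", "kwargs": {"targets": [[1, 0, 0, 0, 0, 0, -1], [1, 0, 0, 0, 0, 0, -2], [1, 0, 0, 0, 0, 0, -3], [1, 0, 0, 0, 0, 0, -3.55], [1, 0, 0, 0, 0, 0, -3.55], [1, 0, 0, 0, 0, 0, -3.55], [1, 0, 0, 0, 0, 0, -3.55]]}}

```text
time: 4.23
ee_pos: [0.6342, 0.1803, 0.1117]
tool_rot: [-0.0, 0.707, 0.707, 0.0]
contact_force: [0.1, -0.2, -1.2]
width: 0.0051
```

```bash
python3 - <<'E'
from h import *
s=robot.read_state(); print(s["ee_pos"],s["tool_rot"].round(4),s["contact_force"],s["width"],s["qpos"].round(2))
c=snap("wrist","w2")
E
```

```text
[0.63415651 0.18026288 0.11165532] [-1.000e-04  7.067e-01  7.075e-01  2.000e-04] [ 0.12317106 -0.23358951 -1.23951655] 0.005120529908205695 [-0.52  0.81  0.36  1.6  -0.36  0.8  -0.01]
```

View pics/w2.png

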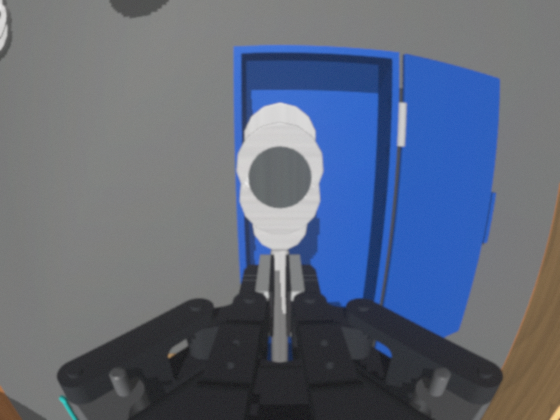

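The spoon is held level, bowl towards +y, over the case. In this picture the rim's far corners are at (235,47) and (399,54). I'll refine the case position from these.

```bash
cat >> h.py <<'E'
def fishw(f,px,z):
    d=np.load(f"pics/{f}.npz"); out=[]
    for u,v in px:
        a=np.array([u-d["K"][0,2],v-d["K"][1,2]]); r=np.hypot(*a); th=r/d["K"][0,0]
        q=d["M"]@np.r_[a/r*np.sin(th),np.cos(th)]; out.append(d["eye"]+q*(z-d["eye"][2])/q[2])
    return np.array(out)
E
python3 - <<'E'
from h import *
np.set_printoptions(precision=4,suppress=True)
print("rim far corners",fishw("w2",[(235,47),(399,54)],.041))
print("left outer/right outer @v=180",fishw("w2",[(238,180),(396,180)],.041))
print("spoon tip, bowl l/r, tail",fishw("w2",[(280,104),(237,168),(323,168),(280,360)],.112))
E
```

```text
rim far corners [[0.6051 0.3007 0.041 ]
 [0.7141 0.3002 0.041 ]]
left outer/right outer @v=180 [[0.6061 0.2116 0.041 ]
 [0.7154 0.2126 0.041 ]]
spoon tip, bowl l/r, tail [[0.6342 0.26   0.112 ]
 [0.6151 0.2318 0.112 ]
 [0.6534 0.2319 0.112 ]
 [0.6345 0.1208 0.112 ]]
```

>>> {"fn": "arm_command", "kwargs": {"targets": [[1, 2, 0, -30, 0, 0, 0], [1, 2, 0, -60, 0, 0, 0], [1, 2, 0, -80, 0, 0, 0], [1, 2, 0, -95, 0, 0, 0], [1, 2, 0, -100, 0, 0, 0], [1, 2, 0, -100, 0, 0, 0], [1, 2, 0, -100, 0, 0, 0]]}}

```text
time: 4.87
ee_pos: [0.6369, 0.18, 0.0119]
tool_rot: [0.0, 0.707, 0.707, 0.001]
contact_force: [1.3, 0.2, -0.3]
width: 0.0055
```

>>> {"fn": "arm_command", "kwargs": {"targets": [[0.65, 0, 0, 0, 0, 0, 0], [0.65, 0, 0, 0, 0, 0, 0], [0.65, 0, 0, 0, 0, 0, 0], [0.65, 0, 0, 0, 0, 0, 0], [0.65, 0, 0, 20, 0, 0, 0], [0.65, 0, 0, 50, 0, 0, 0], [0.65, 0, 0, 80, 0, 0, 0], [0.65, 0, 0, 80, 0, 0, 0], [0.2, 0, 0, 80, 0, 0, 0]]}}

```text
time: 5.62
ee_pos: [0.6379, 0.1805, 0.0937]
tool_rot: [0.001, 0.707, 0.707, 0.002]
contact_force: [-0.5, 1.2, 0.2]
width: 0.026
```

>>> {"fn": "arm_command", "kwargs": {"targets": [[0.1, -5, -6, 10, 0, 0, -1.1], [0.1, -18, -22, 10, 0, 0, -2.2], [0.1, -32, -38, 10, 0, 0, -3.3], [0.1, -45, -54, 10, 0, 0, -4.4], [0.1, -60, -72, 10, 0, 0, -5.5], [0.1, -75, -90, 10, 0, 0, -6.6], [0.1, -90, -108, 10, 0, 0, -7.7], [0.1, -105, -126, 10, 0, 0, -8.8], [0.1, -120, -144, 5, 0, 0, -9.9], [0.1, -132, -160, 0, 0, 0, -11], [0.1, -140, -169, -15, 0, 0, -12], [0.1, -142, -171, -30, 0, 0, -13]]}}

```text
time: 6.62
ee_pos: [0.4921, 0.0068, 0.0608]
tool_rot: [0.001, 0.995, 0.1, -0.001]
contact_force: [-0.6, 0.2, -0.4]
width: 0.0382
```

>>> {"fn": "arm_command", "kwargs": {"targets": [[0.1, 0, 0, 0, 0, 0, 0], [0.1, 0, 0, -15, 0, 0, 0], [0.1, 0, 0, -15, 0, 0, 0], [0.1, 0, 0, -15, 0, 0, 0], [0.1, 0, 0, -15, 0, 0, 0], [0.1, 0, 0, -15, 0, 0, 0]]}}

```text
time: 7.12
ee_pos: [0.4947, 0.0093, 0.0469]
tool_rot: [0.0, 0.994, 0.105, 0.0]
contact_force: [-0.3, 0.1, -0.0]
width: 0.0385
```

```bash
python3 - <<'E'
from h import *
s=robot.read_state(); print(s["ee_pos"],s["tool_rot"].round(4),s["width"],s["qpos"].round(2))
c=snap("wrist","w3")
np.set_printoptions(precision=4,suppress=True)
im=c["img"].astype(int); m=((im[...,0]-im[...,2]>40)&(im[...,0]>90)).astype(np.uint8)
n,l,st,ce=cv2.connectedComponentsWithStats(m); print(st[1:][st[1:,4]>100])
E
```

```text
[0.49473777 0.00928014 0.04693878] [0.000e+00 9.945e-01 1.048e-01 5.000e-04] 0.03849980859957445 [-0.42  0.79  0.53  2.1  -0.88  0.48 -0.57]
[[ 264   89   34  269 7175]
 [   0  404   28   16  233]]
```

View pics/w3.png

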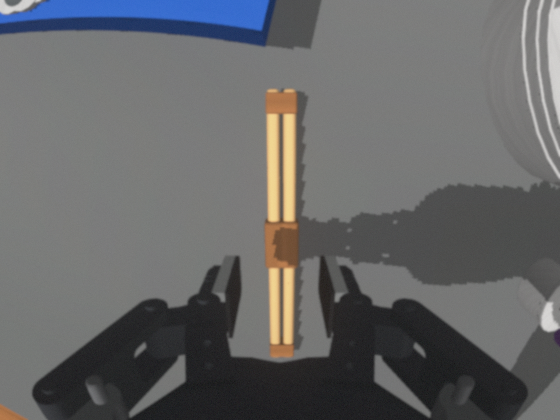

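The wrist view shows the chopsticks aligned with the fingers: ends at v=89 and 357, clip at (282,245), about 3 px off the centre line.

>>> {"fn": "arm_command", "kwargs": {"targets": [[0.1, 0, 0, -20, 0, 0, 0], [0.1, 0, 0, -35, 0, 0, 0], [0.1, 0, 0, -40, 0, 0, 0], [0.1, 0, 0, -40, 0, 0, 0], [1, 0, 0, -40, 0, 0, 0], [1, 0, 0, -40, 0, 0, 0], [1, 0, 0, -40, 0, 0, 0], [1, 0, 0, -40, 0, 0, 0], [1, 0, 0, -40, 0, 0, 0], [1, 0, 0, -40, 0, 0, 0], [1, 0, 0, -20, 0, 0, 0], [1, 0, 0, 20, 0, 0, 0]]}}

```text
time: 8.17
ee_pos: [0.4919, 0.0093, 0.0646]
tool_rot: [-0.0, 0.995, 0.104, -0.003]
contact_force: [1.7, 0.0, -0.3]
width: 0.0179
```

>>> {"fn": "arm_command", "kwargs": {"targets": [[1, 5, 5, 25, 0, 0, 1.1], [1, 20, 18, 45, 0, 0, 2.2], [1, 37, 33, 55, 0, 0, 3.3], [1, 54, 48, 55, 0, 0, 4.4], [1, 72, 63, 55, 0, 0, 5.5], [1, 90, 78, 55, 0, 0, 6.6], [1, 108, 94, 55, 0, 0, 7.7], [1, 126, 110, 55, 0, 0, 8.8], [1, 144, 126, 55, 0, 0, 9.9], [1, 162, 142, 55, 0, 0, 11], [1, 177, 155, 55, 0, 0, 12], [1, 185, 162, 55, 0, 0, 13]]}}

```text
time: 9.17
ee_pos: [0.6807, 0.1737, 0.1213]
tool_rot: [0.0, 0.705, 0.709, 0.001]
contact_force: [-0.7, -0.1, -0.8]
width: 0.0178
```

>>> {"fn": "arm_command", "kwargs": {"targets": [[1, 0, 0, 0, 0, 0, 0], [1, 0, 0, 0, 0, 0, 0], [1, 0, 0, -20, 0, 0, 0], [1, 0, 0, -45, 0, 0, 0], [1, 0, 0, -45, 0, 0, 0], [1, 0, 0, -45, 0, 0, 0]]}}

```text
time: 9.67
ee_pos: [0.6772, 0.1699, 0.0753]
tool_rot: [-0.001, 0.708, 0.706, -0.002]
contact_force: [-0.2, -0.2, 0.6]
width: 0.0182
```

```bash
python3 - <<'E'
from h import *
s=robot.read_state(); print(s["ee_pos"],s["tool_rot"].round(4),s["contact_force"],s["width"])
c=snap("wrist","w4")
E
```

```text
[0.67722895 0.16985197 0.07526935] [-0.0009  0.7083  0.7059 -0.002 ] [-0.15788507 -0.20204138  0.62189828] 0.018175053725891326
```

View pics/w4.png

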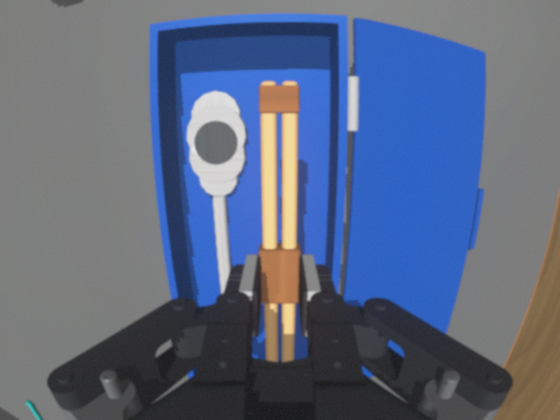

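The spoon lies flat in the case at (217,150). The chopsticks are clear of it and inside the walls. Lowering.

>>> {"fn": "arm_command", "kwargs": {"targets": [[1, 1, 0, -20, 0, 0, 0], [1, 1, 0, -40, 0, 0, 0], [1, 1, 0, -55, 0, 0, 0], [1, 1, 0, -62, 0, 0, 0], [1, 1, 0, -63, 0, 0, 0], [1, 1, 0, -63, 0, 0, 0], [1, 1, 0, -63, 0, 0, 0]]}}

```text
time: 10.3
ee_pos: [0.6811, 0.1711, 0.0145]
tool_rot: [0.001, 0.707, 0.707, 0.001]
contact_force: [0.1, 0.3, 0.8]
width: 0.018
```

>>> {"fn": "arm_command", "kwargs": {"targets": [[0.4, 0, 0, 0, 0, 0, 0], [0.4, 0, 0, 0, 0, 0, 0], [0.4, 0, 0, 0, 0, 0, 0], [0.4, 0, 0, 0, 0, 0, 0], [0.4, 0, 0, 20, 0, 0, 0], [0.4, 0, 0, 50, 0, 0, 0], [0.4, 0, 0, 80, 0, 0, 0], [0.4, 0, 0, 100, 0, 0, 0], [0.0, 0, 0, 100, 0, 0, 0]]}}

```text
time: 11.05
ee_pos: [0.6837, 0.1714, 0.119]
tool_rot: [0.003, 0.707, 0.707, 0.004]
contact_force: [0.5, 0.7, -0.3]
width: 0.0366
```

>>> {"fn": "arm_command", "kwargs": {"targets": [[-1, -8, -16, 0, 0, 0, 0], [-1, -22, -48, 0, 0, 0, 0], [-1, -39, -84, 0, 0, 0, 0], [-1, -56, -120, 0, 0, 0, 0], [-1, -73, -156, 0, 0, 0, 0], [-1, -90, -192, 0, 0, 0, 0], [-1, -107, -228, 0, 0, 0, 0], [-1, -124, -264, 0, 0, 0, 0], [-1, -141, -300, 0, 0, 0, 0], [-1, -158, -336, 0, 0, 0, 0], [-1, -175, -366, 0, 0, 0, 0], [-1, -186, -387, 0, 0, 0, 0]]}}

```text
time: 12.05
ee_pos: [0.4914, -0.2197, 0.1132]
tool_rot: [-0.0, 0.709, 0.705, -0.001]
contact_force: [0.1, -0.0, -0.1]
width: 0.0855
```

>>> {"fn": "arm_command", "kwargs": {"targets": [[-1, 0, 0, 0, 0, 0, 0], [-1, 0, 0, -25, 0, 0, 0], [-1, 0, 0, -40, 0, 0, 0], [-1, 0, 0, -40, 0, 0, 0], [-1, 0, 0, -40, 0, 0, 0], [-1, 0, 0, -40, 0, 0, 0]]}}

```text
time: 12.55
ee_pos: [0.4947, -0.2158, 0.0737]
tool_rot: [0.0, 0.707, 0.707, 0.0]
contact_force: [-0.2, -0.7, 0.3]
width: 0.0855
```

```bash
python3 - <<'E'
from h import *
s=robot.read_state(); print(s["ee_pos"],s["tool_rot"].round(4),s["contact_force"],s["width"])
c=snap("wrist","w5"); snap("top","t5")
E
```

```text
[ 0.4946581  -0.21579793  0.07372098] [2.000e-04 7.072e-01 7.070e-01 1.000e-04] [-0.24768479 -0.68247298  0.33734791] 0.08549148920995439
```

View pics/w5.png

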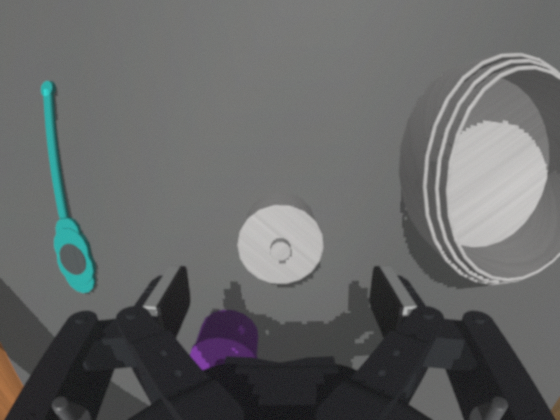

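```bash
python3 - <<'E'
from h import *
print(fishw("w5",[(280.5,244)],.042).round(4))
E
```

```text
[[ 0.4952 -0.2144  0.042 ]]
```

>>> {"fn": "arm_command", "kwargs": {"targets": [[-1, 0, 1, -25, 0, 0, 0], [-1, 0, 1, -45, 0, 0, 0], [-1, 0, 1, -54, 0, 0, 0], [-1, 0, 1, -54, 0, 0, 0], [-1, 0, 1, -54, 0, 0, 0], [1, 0, 1, -54, 0, 0, 0], [1, 0, 1, -54, 0, 0, 0], [1, 0, 1, -54, 0, 0, 0], [1, 0, 1, -54, 0, 0, 0], [1, 0, 1, -54, 0, 0, 0], [1, 0, 1, -54, 0, 0, 0], [1, 0, 1, -54, 0, 0, 0]]}}

```text
time: 13.65
ee_pos: [0.495, -0.2152, 0.0208]
tool_rot: [0.001, 0.707, 0.707, 0.001]
contact_force: [-0.8, 1.0, 8.6]
width: 0.0478
```

>>> {"fn": "arm_command", "kwargs": {"targets": [[1, 0, 0, 0, 0, 0, 0], [1, 0, 0, 20, 0, 0, 0], [1, 0, 0, 50, 0, 0, 0], [1, 0, 0, 80, 0, 0, 0], [1, 0, 0, 90, 0, 0, 0], [1, 0, 0, 90, 0, 0, 0]]}}

```text
time: 14.15
ee_pos: [0.4961, -0.2157, 0.1121]
tool_rot: [0.003, 0.707, 0.707, 0.001]
contact_force: [-0.5, -0.3, -1.1]
width: 0.048
```

>>> {"fn": "arm_command", "kwargs": {"targets": [[1, 15, 5, 5, 0, 0, 0], [1, 40, 12, 10, 0, 0, 0], [1, 70, 21, 10, 0, 0, 0], [1, 100, 30, 10, 0, 0, 0], [1, 125, 37, 10, 0, 0, 0], [1, 145, 43, 10, 0, 0, 0], [1, 158, 47, 10, 0, 0, 0], [1, 158, 47, 10, 0, 0, 0], [1, 158, 47, 10, 0, 0, 0], [1, 158, 47, 10, 0, 0, 0]]}}

```text
time: 14.98
ee_pos: [0.6503, -0.1684, 0.1179]
tool_rot: [-0.001, 0.708, 0.707, -0.001]
contact_force: [0.5, -1.3, -1.0]
width: 0.0482
```

>>> {"fn": "arm_command", "kwargs": {"targets": [[1, 0, 0, -25, 0, 0, 0], [1, 0, 0, -50, 0, 0, 0], [1, 0, 0, -70, 0, 0, 0], [1, 0, 0, -82, 0, 0, 0], [1, 0, 0, -90, 0, 0, 0], [1, 0, 0, -92, 0, 0, 0], [1, 0, 0, -92, 0, 0, 0], [1, 0, 0, -92, 0, 0, 0]]}}

```text
time: 15.65
ee_pos: [0.6529, -0.1684, 0.0284]
tool_rot: [0.001, 0.707, 0.707, 0.0]
contact_force: [0.8, -0.4, -1.2]
width: 0.0478
```

>>> {"fn": "arm_command", "kwargs": {"targets": [[1, 0, 0, -1, 0, 0, 0], [1, 0, 0, -2, 0, 0, 0], [1, 0, 0, -2.5, 0, 0, 0], [1, 0, 0, -2.5, 0, 0, 0]]}}

```text
time: 15.98
ee_pos: [0.6524, -0.1678, 0.0251]
tool_rot: [0.0, 0.707, 0.707, 0.0]
contact_force: [0.3, 0.4, -1.8]
width: 0.0482
```

>>> {"fn": "arm_command", "kwargs": {"targets": [[1, 0, 0, -0.5, 0, 0, 0], [1, 0, 0, -1, 0, 0, 0], [1, 0, 0, -1, 0, 0, 0], [1, 0, 0, -1, 0, 0, 0]]}}

```text
time: 16.32
ee_pos: [0.6523, -0.1679, 0.024]
tool_rot: [0.0, 0.707, 0.707, 0.0]
contact_force: [-0.3, 0.7, 0.7]
width: 0.0481
```

Contact with the floor, so release.

>>> {"fn": "arm_command", "kwargs": {"targets": [[-0.6, 0, 0, 0, 0, 0, 0], [-0.6, 0, 0, 0, 0, 0, 0], [-0.6, 0, 0, 0, 0, 0, 0], [-0.6, 0, 0, 0, 0, 0, 0], [-0.6, 0, 0, 0, 0, 0, 0], [-0.6, 0, 0, 30, 0, 0, 0], [-0.6, 0, 0, 70, 0, 0, 0], [-0.6, -10, 0, 110, 0, 0, 0], [-0.6, -50, 0, 140, 0, 0, 0], [-0.6, -90, 0, 150, 0, 0, 0], [-0.6, -130, 0, 150, 0, 0, 0], [-0.6, -170, 0, 150, 0, 0, 0]]}}

```text
time: 17.32
ee_pos: [0.4851, -0.1681, 0.1752]
tool_rot: [0.002, 0.707, 0.707, 0.001]
contact_force: [-0.1, -0.1, -0.7]
width: 0.0684
```

>>> {"fn": "arm_command", "kwargs": {"targets": [[-0.6, -30, -20, 0, 0, 0, 0], [-0.6, -60, -60, 0, 0, 0, 0], [-0.6, -60, -100, 0, 0, 0, 0], [-0.6, -60, -140, 0, 0, 0, 0], [-0.6, -60, -180, 0, 0, 0, 0], [-0.6, -60, -180, 0, 0, 0, 0], [-0.6, -60, -180, 0, 0, 0, 0]]}}

```text
time: 17.9
ee_pos: [0.4248, -0.3514, 0.174]
tool_rot: [0.001, 0.709, 0.705, -0.001]
contact_force: [1.0, 1.1, 0.3]
width: 0.0686
```

```bash
python3 - <<'E'
from h import *
s=robot.read_state(); print(s["time"],s["ee_pos"],s["contact_force"],s["width"])
snap("top","t6"); snap("side","s6")
a=cv2.imread("pics/t6.png"); b=cv2.imread("pics/s6.png")
A=cv2.resize(a[125:265,180:390],None,fx=3.8,fy=2.1*1.8,interpolation=cv2.INTER_CUBIC)[:300]
B=cv2.resize(b[135:285,230:430],None,fx=2,fy=2,interpolation=cv2.INTER_CUBIC); 
o=np.zeros((600,800,3),np.uint8); A=A[:300,:800]; o[:A.shape[0],:A.shape[1]]=A; o[300:600,:400]=B
o[300:600,400:800]=cv2.resize(a,(400,300)); cv2.imwrite("pics/chk.png",o)
E
```

```text
17.9 [ 0.42481049 -0.35138423  0.17395663] [0.98217464 1.11343864 0.34163749] 0.06858422739416285
```

View pics/chk.png

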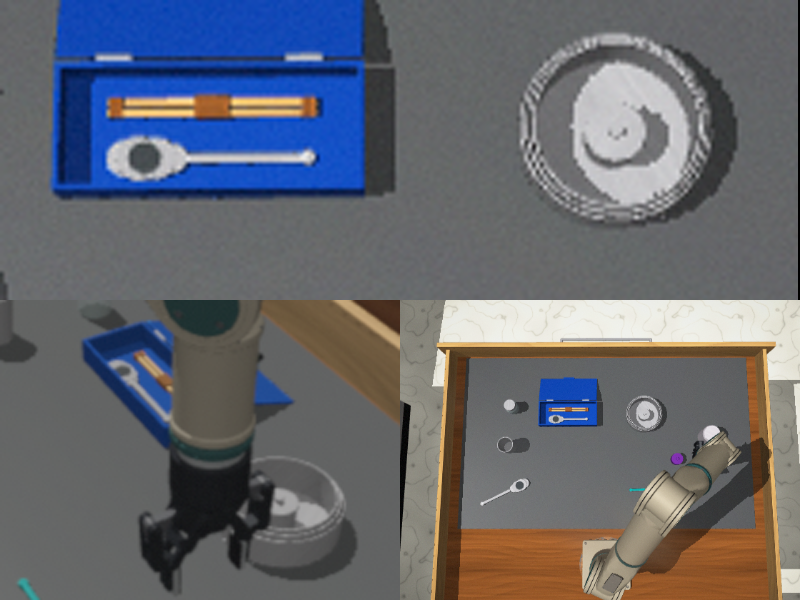

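The spoon and chopsticks lie flat and apart in the case. The pot stands upright near the centre of the inner tin, the bystanders and look-alikes haven't moved, and the gripper is clear. Handing in.

```bash
python3 -c "
from bench import robot
print(robot.job_done())"
```

```text
the job is handed in; nothing more can be done
None
```

I put the smaller steel spoon and then the clipped chopsticks into the blue case. The chutney pot went last, upright on the floor of the innermost tin. I handed the job in at about 18 s of the 64 s allowed.

- **Final pictures:** the top view shows both utensils lying flat and apart in the case, and the pot upright near the middle of the inner tin. The canister, tumbler, jar and look-alikes appear where they were. The arm partly blocked the side view, but what it shows agrees.
- **Forces:** the highest reading at the end of any move was about 9 N, while gripping the pot. I did not log readings within moves.
- **Measurements that disagreed:**
  - The fingers closed to 5–6 mm on the spoon handle (listed as 9 mm) and 18 mm on the chopsticks' middle clip (listed as 20 mm); both held firmly.
  - The case's width read 106 mm from the top view and 109 mm from the wrist view, against 110 mm listed; I used the wrist value.
- **Not measured:** I judged by eye that the utensils sit below the case rim.

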